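# Align the quarter-turn fastener and hold the access panel shut

### The job

The white access panel on top of the grey control unit stands ajar on its seal. Turn the black wing of its quarter-turn fastener until the red line on the wing is in line with the two red marks on the panel, then push the panel down flush on its frame and finish while still holding it pressed there (the seal lifts it again if you let go), so that I can drive the corner screws. Leave the screwdriver and the two cassettes lying where they are.

Things in the scene. Friction and masses are not known exactly. Their poses are not given: they have to be found in the camera images.
- housing: Grey control unit fixed on the bench, 200 (x) x 150 (y) x 62 mm high; origin at the centre of its underside, z up, x from its front (display, keys) to its rear. The white panel, 200 x 150 x 4 mm, covers the whole top and is hinged at the rear, hinge axis parallel to y at x = +95, z = +65 mm. The fastener's axis is 160 mm in front of the hinge axis, midway across.
- slot (a point): Receptacle in the frame under the fastener (hidden by the panel), middle of its top: slot 8 mm wide along the housing's x. The cross-pin under the fastener, 24 x 4 mm, lies along the wing and enters the slot only when aligned within about 0.17 rad (up to 0.25 if forced); otherwise it lands on the receptacle and the panel stops about 10 mm short (panel joint about 0.06).
- panel (a joint): Hinge of the white panel, rad: 0 = flush on the frame, 0.12 = ajar as found (front edge 23 mm up). The springy seal pushes it up; about 8 N of push at the fastener keeps it flush, about 3 N starts it moving, and it rises again when let go.
- panel_front (a point): Middle of the panel's front edge, on its upper face; 69 mm above the bench when the panel is flush.
- fastener (a joint): Angle of the fastener on the panel, rad, counter-clockwise seen from above: 0 = wing parallel to the housing's x, in line with the two red marks, cross-pin over the slot; found 0.7 to 1.4, so it must be turned clockwise. Turns stiffly (0.04 N m) and stays where left, stops at -0.4 and 1.6 (no stop or click at 0).
- fastener_grip (a point): Middle of the fastener's wing, on its axis; its x axis points along the wing. The black wing is 36 mm long, 10 mm thick and 21 mm high (this point at mid height), on a round steel base of 32 mm diameter and 6 mm height; the wing's top is 27 mm and this point 16.5 mm above the panel's upper face.
- screwdriver: Loose screwdriver, 131 mm long, 20 mm thick, yellow handle, lying on the bench beside the unit's left side; to be left alone.
- cassette_pink: Loose pink tissue cassette with wax block, 29 x 40 x 12 mm, on the bench beside the unit's right side; to be left alone.
- cassette_green: Loose green tissue cassette with wax block, 29 x 40 x 12 mm, on the bench beside the unit's right side; to be left alone.

How it is judged:
By the outcome, as a careful person would: the job done as asked, in the order asked, and still so for the second after the job is handed in, while the arm keeps its last pose, push and grip.
It also fails if it takes over 32 s, if anything falls off the work surface, if the arm or the gripper's body presses on something with over 40 N, if the wrist force passes 120 N, or if a joint passes its speed limit or range.

### The arm

A 6-joint arm with a two-finger parallel gripper is mounted at the origin on a cart in front of the work surface, level with it; the furniture and walls round the work are solid. World frame = base frame: x ahead of the robot, y to its left, z up, the work surface at z = 0. Lengths are in m, angles in degrees, forces in N, time in s.
With the tool pointing down it reaches from about 0.3 to 0.775 m from the base axis. Payload 14.6 kg.
Tool frame: the origin (TCP) lies between the finger pads; the fingertips stand 11 mm ahead of it and the grasp point (between the pads) lies 8 mm behind it; x points along the fingers, y is the direction in which the jaws open and shut, and the axes are right-handed (so a half turn about x gives the same grasp; the last joint's range is limited). The gripper opens to 85 mm and grips with 20 to 120 N. Pads are 22 mm wide; open, the fingers measure 114 mm over their backs; the gripper's body (76 mm by 85 mm) begins 54 mm behind the grasp point. The pads swing forward as they close: fully open they stand 13 mm farther back than shut.
Start: joints at [-72.915, 17.183, 87.147, -0, 75.671, -3.816], TCP at [0.196, -0.514, 0.242] pointing down, gripper open.
Joint ranges: [-173.82, 173.82], [-45.26, 126.66], [13.44, 144.39], [-59.66, 239.66], [0, 175.72], [-146.38, 146.38]. Speed limits (degrees/s): [127.2, 127.2, 147.25, 180, 180, 180].

### API

Orientations are given as [roll, pitch, yaw] about the fixed x, y, z axes, in that order (R = Rz(yaw) Ry(pitch) Rx(roll)).
In Python, from station import * gives the robot as it stands.
- The arm moves only by the tool apply_moves, never from a script. Its argument "rows" is a list of rows, each a list of 3 entries, a list of its own where there are three numbers: the shift along the world's x, y, z in m, then the turn, a rotation vector about the world's x, y, z in rad, then the finger opening in m, from 0 to 0.0854. In form: [[[dx, dy, dz], [rx, ry, rz], gripper], ...]. A call has 1 to 10 rows; each row shifts and turns the pose as measured when the row begins; what a row does not reach is not made up. A row lasts 1/8 s, in which the tool goes at most 62.5 mm and 10.7 degrees, less where a joint would pass 70% of its speed; a pose out of reach is approached as far as the arm can. A call with a gripper value outside its range is refused whole. The fingers move at their own pace and stop on an object; the grip force is fixed at half the most. Time passes only in rows, so rows that do not move let the fingers close. It gives the time, the measured TCP pose, the force and the opening at its end, in the units of the state.
- get_state(): the state, without advancing time (a new reading comes with each control period).
- camera(name): name is "scene" or "top"; returns (picture, depth): 420x560x3 uint8, red, green, blue; 420x560 float32, m along the optical axis (not along the pixel's ray), 0 where there is no reading.
- get_calibration(name): a dict with "fx", "fy", "cx", "cy" (pixels), "world_from_camera" (4x4, takes a point from camera to world coordinates). Camera axes: x right, y up, looking along -z (the intrinsics and any distortion apply to the point x, -y, -z); pixel columns grow to the right and rows downward; lengths in m; the calibration is good to about 2 mm. A picture is of the moment at which its call begins. get_calibration takes no time and is no camera call.
- sign_off(): hands the job in, once; it reports no verdict.
Trained networks look in the newest picture that a camera, given by its name, has taken for a name from the list of things; names that differ only in an ending like _2 or _b are one class to them, and where a whole thing is asked for, a point or a joint stands for the part that bears it (a point fixed in the world has none). Each returns a list of dicts, best first, with "score" (0 to 1); they miss things now and then, are a little off and sometimes report something else, mostly with a low value. They report only what shows in the picture. A call takes as long as a camera call.
- look_for(camera, query): "rect" ([centre column, centre row, width, height] in pixels, round what is visible of it).
- silhouettes(camera, query): "pixels" (420x560 bool, what is visible of it) and "rect" ([centre column, centre row, width, height] in pixels, round what is visible of it).
The state is a dict: "time": time; "joint_pos": joint angles; "qvel": joint speeds; "tau": joint torques, N m; "tcp_pos": TCP position; "tcp_rot": TCP orientation; "contact_force": force on the tool from outside, world axes, zero at the start; "ft_torque": the same for the moment, N m; "gripper_width": finger opening in m.
Only numpy, scipy, OpenCV 4.12 (cv2) and the standard library are available. Lean on these libraries where they do the work, as an engineer would, in place of code of your own. Each camera call takes 0.05 s, during which the arm holds its last target. There are 200 camera calls.

## Working session

There is one attempt and no reset: what is moved stays moved. The work goes in short steps, Python scripts to look and compute and a tool call to move; the robot and the scene stay as the last step left them, time stands still between calls to the robot, and variables do not carry over. Pictures are saved under pics/ and viewed, about 8 in all and at most 12, crops included, and the job is handed in when it is done.

Besides the shell and the picture viewer there is one more tool, called after "Request:" by a JSON object that holds its "method" and its "body". apply_moves: Moves the arm, as the interface text tells. Its arguments: {"type":"object","properties":{"rows":{"type":"array","items":{"type":"array"}}},"required":["rows"]}

```bash
mkdir -p pics && cat > h.py <<'E'
from station import *
import numpy as np, cv2
def world(cam, d, mask):
    c=get_calibration(cam); v,u=np.nonzero(mask&(d>0)); z=d[v,u]
    p=np.c_[(u-c["cx"])/c["fx"]*z, -(v-c["cy"])/c["fy"]*z, -z, np.ones(len(z))]
    return (p@np.array(c["world_from_camera"]).T)[:,:3],u,v
E
python3 - <<'E'
from h import *
print(get_state())
for cam in ("top","scene"):
    im,d=camera(cam); c=get_calibration(cam); print(cam,{k:(np.round(v,3).tolist()) for k,v in c.items()})
    cv2.imwrite(f"pics/{cam}0.png",im[:,:,::-1]); np.savez(f"{cam}0.npz",im=im,d=d)
    for q in ("housing","panel","fastener","screwdriver","cassette_pink","cassette_green"):
        for s in silhouettes(cam,q)[:2]:
            p,u,v=world(cam,d,s["pixels"])
            print(q,round(s["score"],2),np.round(s["rect"]),len(p),np.round(np.median(p,0),3),np.round(np.percentile(p,[3,97],axis=0),3).tolist() if len(p) else "")
E
```

```text
{'time': 0.0, 'joint_pos': array([-7.29162356e+01,  1.72166668e+01,  8.71825038e+01, -1.67791574e-03,
        7.56714807e+01, -3.81638288e+00]), 'qvel': array([-0.03806401, -0.10821686,  0.04297033,  0.03515009, -0.03327367,
        0.03311902]), 'tau': array([ 2.96711978e-04, -5.43501341e+01, -3.61796129e+01, -3.38609857e-05,
        3.92479298e-03,  2.25254473e-05]), 'tcp_pos': array([ 0.19612323, -0.513587  ,  0.2416951 ]), 'tcp_rot': array([-92.49862708,  89.92933005, 108.40193647]), 'contact_force': array([-0.75101644,  0.31740375,  0.07005985]), 'ft_torque': array([-0.00577495,  0.00073416, -0.02578142]), 'gripper_width': 0.08533665585040884}
top {'fx': 501.861, 'fy': 501.861, 'cx': 279.525, 'cy': 207.146, 'world_from_camera': [[0.02, 0.995, -0.102, 0.524], [-1.0, 0.02, -0.003, 0.238], [-0.001, 0.102, 0.995, 0.932], [0.0, 0.0, 0.0, 1.0]]}
housing 0.68 [316. 225.  94. 117.] 10111 [0.579 0.179 0.08 ] [[0.49, 0.108, 0.069], [0.675, 0.249, 0.093]]
panel 0.93 [317. 229.  97. 122.] 10271 [0.579 0.178 0.08 ] [[0.489, 0.108, 0.068], [0.676, 0.25, 0.093]]
fastener 0.82 [314. 262.  16.  
[... 780 characters left out ...]
74] [[0.479, 0.111, 0.012], [0.671, 0.257, 0.094]]
panel 0.89 [314. 205. 129.  82.] 5383 [0.57  0.187 0.082] [[0.487, 0.109, 0.069], [0.671, 0.251, 0.103]]
panel 0.22 [311. 223. 128. 112.] 8594 [0.552 0.205 0.074] [[0.479, 0.112, 0.013], [0.672, 0.257, 0.094]]
fastener 0.69 [334. 215.  21.  18.] 257 [0.516 0.186 0.105] [[0.505, 0.17, 0.093], [0.526, 0.199, 0.116]]
screwdriver 0.74 [268. 262.  41.  36.] 299 [0.553 0.304 0.015] [[0.525, 0.296, 0.006], [0.6, 0.31, 0.019]]
cassette_pink 0.28 [313. 222. 126. 112.] 8643 [0.552 0.204 0.074] [[0.479, 0.112, 0.013], [0.672, 0.257, 0.094]]
cassette_green 0.39 [313. 204. 131.  82.] 5526 [0.571 0.186 0.081] [[0.486, 0.106, 0.068], [0.673, 0.251, 0.102]]
```

```bash
python3 - <<'E'
from h import *
for cam in ("top","scene"):
    f=np.load(f"{cam}0.npz"); im,d=f["im"],f["d"]
    p,u,v=world(cam,d,d>0)
    if cam=="top":
        m=(p[:,2]>.055)&(p[:,2]<.13)&(p[:,0]>.44)&(p[:,0]<.72)&(p[:,1]>.08)&(p[:,1]<.28)
        q=p[m]; r=cv2.minAreaRect((q[:,:2]*1000).astype(np.float32)); print("panel rect mm",r)
        A=np.c_[q[:,:2],np.ones(len(q))]; k=np.ones(len(q),bool)
        for _ in range(5):
            s=np.linalg.lstsq(A[k],q[k,2],rcond=None)[0]; k=abs(q[:,2]-A@s)<.004
        print("plane",s,"slope",np.hypot(*s[:2]),"dir",np.degrees(np.arctan2(-s[1],-s[0])))
    h=p[:,2]-np.c_[p[:,:2],np.ones(len(p))]@s
    for lo in (.014,.02):
        w=(h>lo)&(h<.035)&(abs(p[:,0]-.52)<.035)&(abs(p[:,1]-.183)<.035)
        x=p[w]; print(cam,lo,len(x),x.mean(0),cv2.minAreaRect((x[:,:2]*1000).astype(np.float32)),)
        if len(x)>4:
            e,V=np.linalg.eigh(np.cov(x[:,:2].T)); print("PCA yaw",np.degrees(np.arctan2(V[1,1],V[0,1])),np.sqrt(e))
a=cv2.imread("pics/top0.png")[150:300,220:400]; b=cv2.imread("pics/scene0.png")[150:300,220:400]
cv2.imwrite("pics/c0.png",np.vstack([cv2.resize(a,None,fx=4,fy=4,interpolation=cv2.INTER_CUBIC)[:600]])); 
cv2.imwrite("pics/c1.png",cv2.resize(b,None,fx=4,fy=4,interpolation=cv2.INTER_CUBIC))
E
```

```text
panel rect mm ((582.4014282226562, 178.58657836914062), (150.1448211669922, 200.4747772216797), 86.43376159667969)
plane [-0.11917199  0.00736828  0.1482937 ] slope 0.11939955655582195 dir -3.5380327183916016
top 0.014 143 [0.52130003 0.18278309 0.11339776] ((521.1656494140625, 182.52943420410156), (35.59798049926758, 10.714052200317383), 72.67359924316406)
PCA yaw 73.60227036468034 [0.00312402 0.01004192]
top 0.02 132 [0.52165492 0.18258069 0.11408049] ((521.5692749023438, 182.2517547607422), (35.308250427246094, 9.778053283691406), 72.67359924316406)
PCA yaw 73.60325471259492 [0.00290527 0.00992898]
scene 0.014 164 [0.51792483 0.18437503 0.11079388] ((518.3912353515625, 182.76614379882812), (36.13561248779297, 12.559844970703125), 70.22745513916016)
PCA yaw 71.50019046252604 [0.00291639 0.01074027]
scene 0.02 113 [0.51861325 0.18379313 0.11329088] ((518.4188842773438, 182.84315490722656), (35.972007751464844, 12.559844970703125), 70.22745513916016)
PCA yaw 72.06581227517854 [0.00295164 0.01027371]
```

View pics/c0.png

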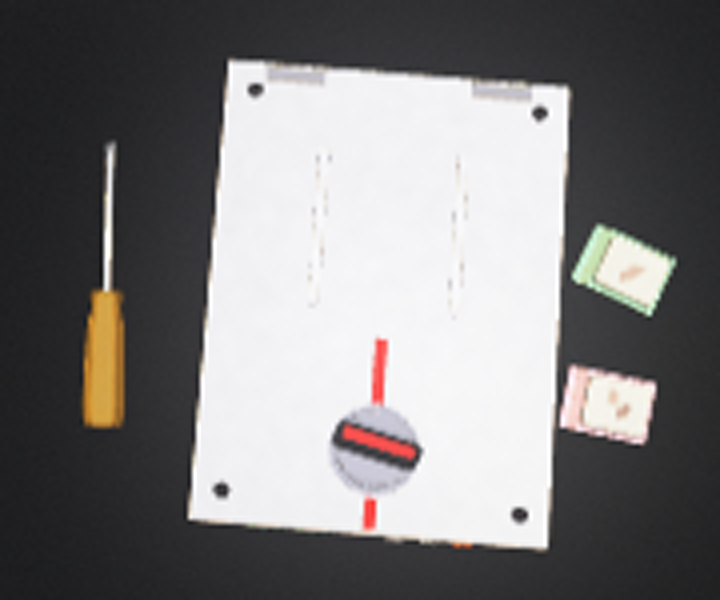

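View pics/scene0.png

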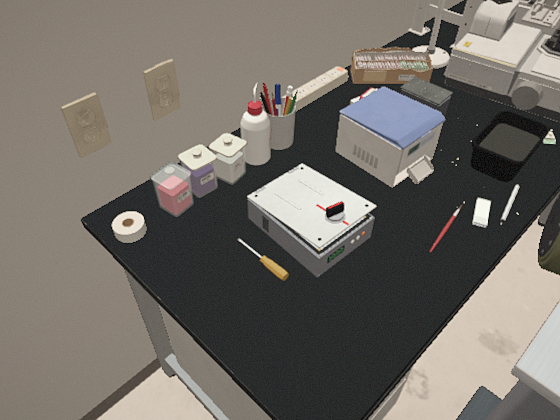

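The top crop shows the wing at pixel (314, 261), nearly across the panel. The red marks sit at about (315, 243) and (312, 278). The depth data put the housing yaw at -3.5° and the wing at about 73°, so the fastener reads about 1.34 rad. Panel heights match the given sizes.

```bash
cat >> h.py <<'E'
from scipy.spatial.transform import Rotation as Ro
HY=np.radians(-3.55); hx=np.array([np.cos(HY),np.sin(HY),0]); hy=np.array([-np.sin(HY),np.cos(HY),0])
HINGE=np.array([.518,.1826,0])+.16*hx; HINGE[2]=.065   # hinge line point (refined from F flush below)
def target(phi,rel,h):
    """tool pose: panel angle phi, wing angle rel (rad) from housing x, TCP h above panel face"""
    Rp=Ro.from_rotvec(hy*phi)              # +phi lifts front (which is at -x)
    F=HINGE+Rp.apply(-.16*hx+np.array([0,0,.004]))
    n=Rp.apply([0,0,1.]); w=Rp.apply(np.cos(rel)*hx+np.sin(rel)*hy)
    y=np.cross(w,n); x=-n
    return F+n*h, Ro.from_matrix(np.c_[x,y,np.cross(x,y)])
def delta(phi,rel,h):
    s=get_state(); P,R=target(phi,rel,h)
    C=Ro.from_euler("xyz",s["tcp_rot"],degrees=True)
    dr=(R*C.inv()).as_rotvec()
    wy=C.as_matrix()[:,1]; 
    print("t %.2f"%s["time"],"P",np.round(P,4),"tcp",np.round(s["tcp_pos"],4),"dp mm",np.round((P-s["tcp_pos"])*1e3,1),"dr rad",np.round(dr,3),"F",np.round(s["contact_force"],1),"M",np.round(s["ft_torque"],2),"w",round(s["gripper_width"],4),"j",np.round(s["joint_pos"]),
      "relwing",round(np.arctan2(wy@hx*-1,wy@hy)+np.pi,3))
E
python3 - <<'E'
from h import *
delta(.12,1.34,.1); delta(.12,1.34,.02); delta(0.12,0,.02); print(np.array(target(.12,1.34,0)[0]))
E
```

```text
t 0.70 P [0.5316 0.1818 0.1874] tcp [ 0.1962 -0.5138  0.2423] dp mm [335.4 695.6 -54.9] dr rad [0.062 0.108 0.912] F [-0.1 -0.2 -0.1] M [0.03 0.03 0.03] w 0.0856 j [-73.  17.  87.  -0.  76.  -4.] relwing 0.427
t 0.70 P [0.522  0.1824 0.108 ] tcp [ 0.1962 -0.5138  0.2423] dp mm [ 325.8  696.2 -134.3] dr rad [0.062 0.108 0.912] F [-0.1 -0.2 -0.1] M [0.03 0.03 0.03] w 0.0856 j [-73.  17.  87.  -0.  76.  -4.] relwing 0.427
t 0.70 P [0.522  0.1824 0.108 ] tcp [ 0.1962 -0.5138  0.2423] dp mm [ 325.8  696.2 -134.3] dr rad [-0.018  0.12  -0.426] F [-0.1 -0.2 -0.1] M [0.03 0.03 0.03] w 0.0856 j [-73.  17.  87.  -0.  76.  -4.] relwing 0.427
[0.51962634 0.1824991  0.08812519]
```

Request:
{"method": "apply_moves", "body": {"rows": [[[0.025,0.05,0],[0.006,0.011,0.09],0.045],[[0.025,0.05,0],[0.006,0.011,0.09],0.045],[[0.025,0.05,0],[0.006,0.011,0.09],0.045],[[0.025,0.05,0],[0.006,0.011,0.09],0.045],[[0.025,0.05,0],[0.006,0.011,0.09],0.045],[[0.025,0.05,0],[0.006,0.011,0.09],0.045],[[0.025,0.05,0],[0.006,0.011,0.09],0.045],[[0.025,0.05,0],[0.006,0.011,0.09],0.045],[[0.025,0.05,0],[0.006,0.011,0.09],0.045],[[0.025,0.05,0],[0.006,0.011,0.09],0.045]]}}

```text
time: 1.95
tcp_pos: [0.4498, 0.0005, 0.2434]
tcp_rot: [-75.3, 83.1, 178.6]
contact_force: [0.0, -1.2, 0.0]
gripper_width: 0.0448
```

```bash
sed -i 's/HINGE\[2\]=.065.*/HINGE[2]=.065; HINGE[0]-=.0013/' h.py && python3 -c "
from h import *
delta(.12,1.34,.08)"
```

```text
t 1.95 P [0.5279 0.1819 0.1675] tcp [0.4498 0.0005 0.2434] dp mm [ 78.1 181.4 -75.8] dr rad [ 0.003  0.    -0.011] F [ 0.  -1.2  0. ] M [-0.05 -0.06  0.04] w 0.0448 j [-4.  8. 98. -0. 80. 12.] relwing 1.349
```

Request:
{"method": "apply_moves", "body": {"rows": [[[0.02,0.045,-0.005],[0,0,0],0.045],[[0.02,0.045,-0.01],[0,0,0],0.045],[[0.02,0.045,-0.02],[0,0,0],0.045],[[0.018,0.045,-0.02],[0.003,0,-0.011],0.045],[[0,0,-0.02],[0,0,0],0.045],[[0,0,0],[0,0,0],0.045]]}}

```text
time: 2.7
tcp_pos: [0.5303, 0.1907, 0.1659]
tcp_rot: [-76.7, 83.2, 176.8]
contact_force: [1.0, -0.2, 0.6]
gripper_width: 0.0449
```

```bash
python3 -c "
from h import *
delta(.12,1.34,.08)
delta(.12,1.34,.02)"
```

```text
t 2.70 P [0.5279 0.1819 0.1675] tcp [0.5303 0.1907 0.1659] dp mm [-2.4 -8.8  1.6] dr rad [ 0.     0.002 -0.006] F [ 1.  -0.2  0.6] M [-0.   -0.05  0.04] w 0.0449 j [15. 26. 86.  2. 75. 31.] relwing 1.345
t 2.70 P [0.5207 0.1824 0.108 ] tcp [0.5303 0.1907 0.1659] dp mm [ -9.6  -8.3 -57.9] dr rad [ 0.     0.002 -0.006] F [ 1.  -0.2  0.6] M [-0.   -0.05  0.04] w 0.0449 j [15. 26. 86.  2. 75. 31.] relwing 1.345
```

Request:
{"method": "apply_moves", "body": {"rows": [[[-0.002,-0.009,0],[0,0,0],0.045],[[0,0,0],[0,0,0],0.045],[[-0.0018,0,-0.015],[0,0,0],0.04],[[-0.0018,0,-0.015],[0,0,0],0.04],[[0,0,0],[0,0,0],0.04]]}}

```text
time: 3.32
tcp_pos: [0.5247, 0.1797, 0.1364]
tcp_rot: [-77.2, 83.4, 176.3]
contact_force: [-0.2, 0.2, -0.4]
gripper_width: 0.0399
```

```bash
python3 -c "
from h import *
delta(.12,1.34,.02)
im,d=camera('top'); a=im[150:300,220:400,::-1]
im2,_=camera('scene'); b=im2[150:270,260:400,::-1]
cv2.imwrite('pics/p1.png',np.hstack([cv2.resize(x,(400,400),interpolation=cv2.INTER_CUBIC) for x in (a[30:150,30:150],b)]))"
```

```text
t 3.33 P [0.5207 0.1824 0.108 ] tcp [0.5247 0.1797 0.1364] dp mm [ -4.    2.7 -28.4] dr rad [-0.001  0.005 -0.004] F [-0.2  0.2 -0.4] M [-0.   -0.05 -0.02] w 0.0399 j [14. 27. 89.  2. 71. 30.] relwing 1.343
```

View pics/p1.png

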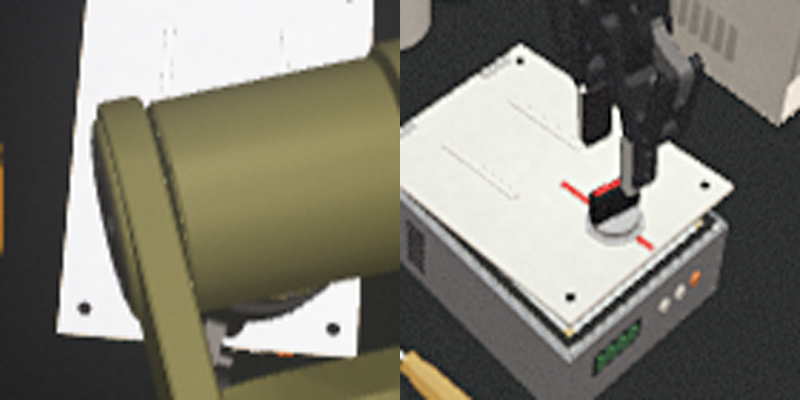

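The scene view (right half) shows the fingers above the wing, one on each side of it. The arm blocks the top view. I'll descend and close.

Request:
{"method": "apply_moves", "body": {"rows": [[[-0.001,0.0025,-0.01],[0,0.003,-0.002],0.04],[[-0.0015,0,-0.01],[0,0,0],0.04],[[-0.001,0,-0.007],[0,0,0],0.04],[[0,0,0],[0,0,0],0.04]]}}

```text
time: 3.92
tcp_pos: [0.5217, 0.1828, 0.1089]
tcp_rot: [-77.4, 83.3, 175.9]
contact_force: [-0.8, -0.3, 0.8]
gripper_width: 0.0397
```

```bash
python3 -c "
from h import *
delta(.12,1.34,.02)"
```

```text
t 3.92 P [0.5207 0.1824 0.108 ] tcp [0.5217 0.1828 0.1089] dp mm [-0.9 -0.4 -0.9] dr rad [-0.001  0.003 -0.002] F [-0.8 -0.3  0.8] M [ 0.01 -0.08 -0.  ] w 0.0397 j [15. 29. 90.  2. 67. 30.] relwing 1.341
```

Request:
{"method": "apply_moves", "body": {"rows": [[[-0.001,0,-0.001],[0,0.003,0],0.02],[[0,0,0],[0,0,0],0.0],[[0,0,0],[0,0,0],0.0],[[0,0,0],[0,0,0],0.0],[[0,0,0],[0,0,0],0.0]]}}

```text
time: 4.55
tcp_pos: [0.5212, 0.1826, 0.1082]
tcp_rot: [-77.4, 83.2, 175.9]
contact_force: [1.0, -0.0, -3.2]
gripper_width: 0.0085
```

```bash
python3 -c "
from h import *
delta(.12,1.34,.02)"
```

```text
t 4.55 P [0.5207 0.1824 0.108 ] tcp [0.5212 0.1826 0.1082] dp mm [-0.5 -0.3 -0.3] dr rad [-0.001  0.002 -0.002] F [ 1.  -0.  -3.2] M [ 0.04 -0.2  -0.03] w 0.0085 j [15. 29. 90.  2. 67. 30.] relwing 1.34
```

Request:
{"method": "apply_moves", "body": {"rows": [[[0,0,0],[-0.0143,0.0009,-0.119],0],[[0,0,0],[-0.0143,0.0009,-0.119],0],[[0,0,0],[-0.0143,0.0009,-0.119],0],[[0,0,0],[-0.0143,0.0009,-0.119],0]]}}

```text
time: 5.05
tcp_pos: [0.5215, 0.1825, 0.1082]
tcp_rot: [-48.6, 83.3, 176.5]
contact_force: [1.5, 0.1, -2.9]
gripper_width: 0.0085
```

```bash
python3 -c "
from h import *
delta(.12,0,.02)"
```

```text
t 5.05 P [0.5207 0.1824 0.108 ] tcp [0.5215 0.1825 0.1082] dp mm [-0.7 -0.2 -0.2] dr rad [-0.1    0.009 -0.843] F [ 1.5  0.1 -2.9] M [-0.05 -0.28  0.02] w 0.0085 j [15. 29. 90.  2. 67. 59.] relwing 0.845
```

Request:
{"method": "apply_moves", "body": {"rows": [[[0,0,0],[-0.0143,0.0009,-0.119],0],[[0,0,0],[-0.0143,0.0009,-0.119],0],[[0,0,0],[-0.0143,0.0009,-0.119],0],[[0,0,0],[-0.0143,0.0009,-0.119],0],[[0,0,0],[-0.0143,0.0009,-0.119],0],[[0,0,0],[-0.0143,0.0009,-0.119],0],[[0,0,0],[-0.012,0.0009,-0.1],0],[[0,0,0],[0,0,0],0]]}}

```text
time: 6.05
tcp_pos: [0.5217, 0.1821, 0.1081]
tcp_rot: [1.2, 83.2, 177.7]
contact_force: [0.2, 0.2, -2.3]
gripper_width: 0.0086
```

```bash
python3 -c "
from h import *
delta(.12,0,.02)
im2,_=camera('scene'); b=im2[160:270,260:400,::-1]
cv2.imwrite('pics/p2.png',cv2.resize(b,(760,597),interpolation=cv2.INTER_CUBIC))"
```

```text
t 6.05 P [0.5207 0.1824 0.108 ] tcp [0.5217 0.1821 0.1081] dp mm [-1.   0.3 -0.2] dr rad [ 0.003  0.002 -0.001] F [ 0.2  0.2 -2.3] M [ 0.08 -0.19 -0.04] w 0.0086 j [ 15.  29.  90.   2.  68. 107.] relwing 0.001
```

View pics/p2.png

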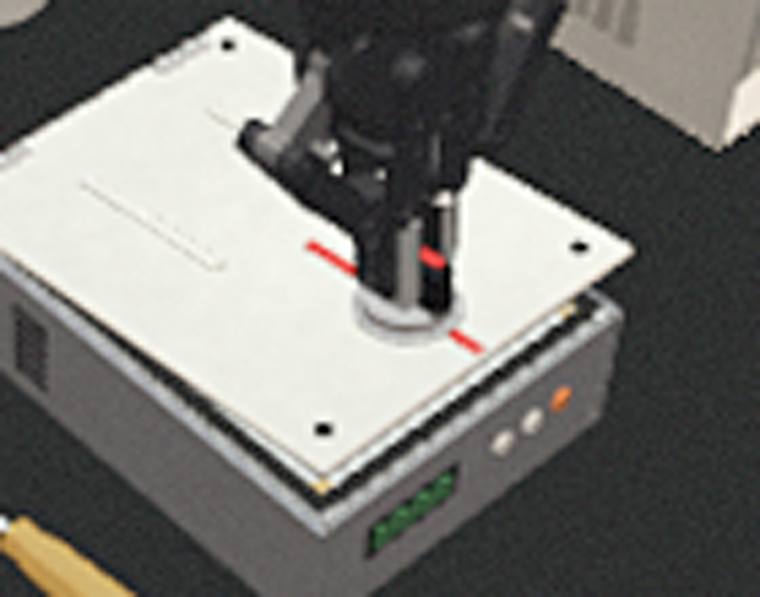

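The picture shows the wing's red line at (432, 258), parallel to the marks at (330, 257) and (467, 341). The tool's wing angle reads 0.001 rad. Now I'll press down along the hinge arc.

Request:
{"method": "apply_moves", "body": {"rows": [[[-0.0008,0,-0.0038],[-0.0015,-0.024,0],0],[[-0.0008,0,-0.0038],[-0.0015,-0.024,0],0],[[-0.0008,0,-0.0038],[-0.0015,-0.024,0],0],[[-0.0008,0,-0.0038],[-0.0015,-0.024,0],0]]}}

```text
time: 6.6
tcp_pos: [0.5183, 0.1823, 0.0934]
tcp_rot: [7.3, 89.2, -175.9]
contact_force: [-1.1, -2.0, 5.0]
gripper_width: 0.0082
```

```bash
python3 -c "
from h import *
delta(0,0,.02)"
```

```text
t 6.60 P [0.5167 0.1826 0.089 ] tcp [0.5183 0.1823 0.0934] dp mm [-1.6  0.3 -4.4] dr rad [ 0.001 -0.014 -0.007] F [-1.1 -2.   5. ] M [-0.06  0.5  -0.03] w 0.0082 j [ 15.  27.  95.   0.  59. 109.] relwing 0.007
```

Request:
{"method": "apply_moves", "body": {"rows": [[[-0.0005,0,-0.0025],[0,-0.01,0],0],[[-0.0003,0,-0.0025],[0,-0.004,0],0],[[0,0,-0.0015],[0,0,0],0],[[0,0,-0.0015],[0,0,0],0]]}}

```text
time: 7.1
tcp_pos: [0.5178, 0.1824, 0.0884]
tcp_rot: [176.0, 89.5, -6.8]
contact_force: [-13.4, -4.2, 23.2]
gripper_width: 0.0084
```

```bash
python3 -c "
from h import *
delta(0,0,.02)"
```

```text
t 7.10 P [0.5167 0.1826 0.089 ] tcp [0.5178 0.1824 0.0884] dp mm [-1.1  0.2  0.6] dr rad [ 0.001  0.008 -0.012] F [-13.4  -4.2  23.2] M [-0.64  2.15 -0.04] w 0.0084 j [ 16.  27.  96.  -0.  57. 109.] relwing 0.012
```

Request:
{"method": "apply_moves", "body": {"rows": [[[-0.0006,0,-0.001],[0,0.006,-0.005],0],[[-0.0003,0,-0.001],[0,0.003,-0.003],0],[[0,0,-0.001],[0,0,0],0]]}}

```text
time: 7.48
tcp_pos: [0.5178, 0.1824, 0.0888]
tcp_rot: [176.3, 89.6, -6.8]
contact_force: [-8.6, -2.5, 14.0]
gripper_width: 0.0085
```

```bash
python3 -c "
from h import *
delta(0,0,.02)
im,d=camera('scene')
p,u,v=world('scene',d,d>0)
# panel face points in housing coords
r=p-HINGE; X=r@hx; Y=r@hy
k=(X>-.19)&(X<0)&(abs(Y)<.07)&(p[:,2]>.05)&(p[:,2]<.1)&~((abs(X+.16)<.05)&(abs(Y)<.045))
A=np.c_[X,Y,np.ones(len(X))]
for _ in range(6):
    s=np.linalg.lstsq(A[k],p[k,2],rcond=None)[0]; k&=abs(p[:,2]-A@s)<.003
print('slope',s,'n',k.sum(),'z front',s[2]-.195*s[0])
delta(0,0,.02)
b=im[160:270,260:400,::-1]
cv2.imwrite('pics/p3.png',cv2.resize(b,(760,597),interpolation=cv2.INTER_CUBIC))"
```

```text
t 7.47 P [0.5167 0.1826 0.089 ] tcp [0.5178 0.1824 0.0888] dp mm [-1.1  0.2  0.2] dr rad [ 0.001  0.007 -0.007] F [-8.6 -2.5 14. ] M [-0.37  1.51 -0.01] w 0.0085 j [ 16.  27.  96.  -0.  57. 109.] relwing 0.007
slope [ 0.00084824 -0.00038724  0.0688441 ] n 3080 z front 0.06867869492169015
t 7.53 P [0.5167 0.1826 0.089 ] tcp [0.5177 0.1824 0.0888] dp mm [-1.   0.2  0.2] dr rad [ 0.001  0.007 -0.007] F [-7.3 -2.8 13.9] M [-0.38  1.28 -0.02] w 0.009 j [ 16.  27.  96.  -0.  57. 109.] relwing 0.007
```

View pics/p3.png

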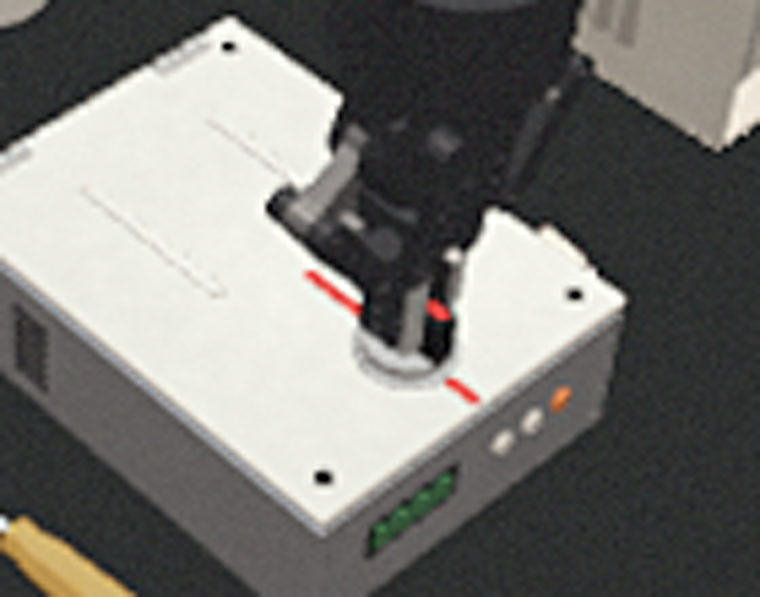

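The panel is flush: its slope is about 0 and the front edge is at 0.0687 m. The red line lies on the marks. One more small push for margin, then I'll check that it holds.

Request:
{"method": "apply_moves", "body": {"rows": [[[0,0,-0.0015],[0,0,0],0],[[0,0,-0.0018],[0,0,0],0]]}}

```text
time: 7.78
tcp_pos: [0.5178, 0.1824, 0.0883]
tcp_rot: [178.5, 89.4, -4.5]
contact_force: [-14.0, -4.5, 26.3]
gripper_width: 0.0085
```

```bash
python3 -c "
from h import *
delta(0,0,.02)
for i in range(20): im,d=camera('scene')
delta(0,0,.02)
p,u,v=world('scene',d,d>0)
r=p-HINGE; X=r@hx; Y=r@hy
k=(X>-.19)&(X<0)&(abs(Y)<.07)&(p[:,2]>.05)&(p[:,2]<.1)&~((abs(X+.16)<.05)&(abs(Y)<.045))
A=np.c_[X,Y,np.ones(len(X))]
for _ in range(6):
    s=np.linalg.lstsq(A[k],p[k,2],rcond=None)[0]; k&=abs(p[:,2]-A@s)<.003
print(s)"
```

```text
t 7.78 P [0.5167 0.1826 0.089 ] tcp [0.5178 0.1824 0.0883] dp mm [-1.1  0.2  0.7] dr rad [ 0.001  0.011 -0.009] F [-14.   -4.5  26.3] M [-0.7   2.39 -0.11] w 0.0085 j [ 16.  27.  96.  -0.  57. 109.] relwing 0.009
t 8.78 P [0.5167 0.1826 0.089 ] tcp [0.5178 0.1824 0.0884] dp mm [-1.1  0.2  0.6] dr rad [ 0.001  0.011 -0.009] F [-12.5  -5.   24.5] M [-0.62  2.22 -0.02] w 0.0087 j [ 16.  27.  96.  -0.  57. 109.] relwing 0.009
[ 0.00186845 -0.00051288  0.06881238]
```

Over 1 s of holding, the push stayed steady at about 25 N and the panel stayed flush. Handing in.

```bash
python3 -c "
from station import *
print(sign_off())"
```

```text
the job is handed in; nothing more can be done
None
```

The wing is in line with the red marks, and the panel is flush on its frame with the gripper still holding it down. I gripped the wing, turned it clockwise about 1.34 rad, then pushed the panel down along its hinge arc. I handed in at about 8.8 s.

- **Alignment:** the gripper holding the wing reads about 0.01 rad off the marks, and the scene picture agrees. The arm hid the wing from the top camera after the turn, so that view could not confirm it.
- **Flush:** the scene camera's depth readings put the panel slope at about 0.002 rad and its height at 68.5–69 mm, against 69 mm expected.
- **Push:** it held at about 25 N downward for a 1 s hold just before hand-in. There was also a side load of about 13 N, from slight mismatch between the grip and the wing, which I left.
- **Other items:** I did not touch the screwdriver or the cassettes. I did not measure their positions again at the end.

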